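# Press the lever to hold the heavy sample-well cover open

### The arm

A 6-joint arm with a two-finger parallel gripper is mounted at the origin on the work surface. World frame = base frame: x ahead of the robot, y to its left, z up, the work surface at z = 0. Lengths are in mm, angles in degrees, forces in N, time in s.
With the tool pointing down it reaches from about 350 to 850 mm from the base axis. Payload 8.1 kg.
Tool frame: the origin (TCP) lies midway between the tips of the shut fingers; the grasp point (between the pads) lies 19 mm behind it; x points along the fingers, y is the direction in which the jaws open and shut, and the axes are right-handed (so a half turn about x gives the same grasp; the last joint's range is limited). The gripper opens to 85 mm and grips with 20 to 120 N. Pads are 22 mm wide; open, the fingers measure 114 mm over their backs; the gripper's body (76 mm by 85 mm) begins 54 mm behind the grasp point. The pads swing forward as they close: fully open they stand 13 mm farther back than shut.
Start: joints at [-4.893, 7.471, 85.268, -0, 87.261, -4.893], TCP at [600.004, 0.022, 231.292] pointing down, gripper open.
Joint ranges: [-169.43, 169.43], [-51.17, 129.36], [1.28, 143.12], [-76.62, 256.62], [0, 156.53], [-152.29, 152.29]. Speed limits (degrees/s): [136.94, 136.94, 159.86, 180, 180, 180].

### API

Orientations are given as [roll, pitch, yaw] about the fixed x, y, z axes, in that order (R = Rz(yaw) Ry(pitch) Rx(roll)).
In Python, from bench import r gives the robot as it stands.
- The arm moves only by the tool move_arm, never from a script. Its argument "deltas" is a list of rows, each a list of 2 entries, a list of its own where there are three numbers: the shift along the tool's x, y, z in mm, then the turn about the tool's x in degrees. A call has 1 to 12 rows; each row is the pose to reach, as a shift and turn from the pose measured when the call began, along the tool's axes at that moment; what a row does not reach only later rows make up. A row lasts 1/8 s, in which the tool goes at most 62.5 mm and 10.7 degrees, less where a joint would pass 70% of its speed; a pose out of reach is approached as far as the arm can. A call with a gripper value outside its range is refused whole. "jaw" is the opening, from -1 (shut) to 1 (fully open), set as the call begins (left out, the last holds). The fingers move at their own pace and stop on an object; "squeeze" is the grip in N (left out, the last holds). Time passes only in rows, so rows that repeat a pose let the fingers close. It gives the time, the measured TCP pose, the force and the opening at its end, in the units of the state.
- r.sense(): the state, without advancing time (a new reading comes with each control period).
- r.snapshot(name): name is "scene" or "side" or "wrist"; returns (picture, depth): 400x640x3 uint8, red, green, blue; 400x640 float32, mm along the optical axis (not along the pixel's ray), 0 where there is no reading.
- r.get_calibration(name): a dict with "fovy" (degrees; the focal length in pixels is half the picture's height over the tangent of half this angle, whatever the lens; pixels are square), "cx", "cy" (the principal point, pixels), "position" and "attitude" of the camera in the world; the wrist camera has in their place "tool_from_camera" (4x4, takes a point from camera to tool coordinates, whose origin is the TCP and whose axes are the tool frame's). Camera axes: x right, y down, z forward; pixel columns grow to the right and rows downward; lengths in mm; the calibration is good to about 2 mm. A picture is of the moment at which its call begins: read the wrist's pose just before it. get_calibration takes no time and is no camera call.
- r.hand_in(): hands the job in, once; it reports no verdict.
The state is a dict: "time": time; "joint_pos": joint angles; "qd": joint speeds; "joint_efforts": joint torques, N m; "tool_pos": TCP position; "tcp_rot": TCP orientation; "ft_force": force on the tool from outside, world axes, zero at the start; "wrist_torque": the same for the moment, N m; "finger_gap": finger opening in mm.
Only numpy, scipy, OpenCV 4.12 (cv2) and the standard library are available. Lean on these libraries where they do the work, as an engineer would, in place of code of your own. Each camera call takes 0.05 s, during which the arm holds its last target. There are 200 camera calls.

### The job

A colleague needs to reach the vials under the heavy steel cover of the sample well. With the fingertips, press the red paddle at the long end of the lever all the way down so that the cover is raised, and finish while still holding it down there with the cover up. Only press: do not grip or lift the lever out of its cradle, do not touch the cover itself, and leave the two bottles and the beaker standing where they are.

Things in the scene. Friction and masses are not known exactly. Their poses are not given: they have to be found in the camera images.
- station: fixed unit: grey base plate 330 x 110 x 10 mm (x -130 to 200 mm) with an aluminium cradle (two cheeks, 90 mm high) over its origin, a rubber stop under the long arm, and the white well, 72 mm high. Origin: bench level, straight below the lever's pivot. x runs level from the paddle (-x side) to the well (+x side); z is up
- lever: loose steel lever, 0.3 kg, 18 mm wide, its cross pin (the origin) resting in open-topped slots. At rest its axes are parallel to the station's: the long arm slopes up at 0.55 rad to the paddle, the short arm's roller lies under the cover's lip. Fully pressed it has turned 0.88 rad about y, onto the stop, the long arm sloping down 0.33 rad. If let go, the cover's weight returns it
- lever_pivot (a point): centre of the lever's cross pin, 78 mm above the bench
- lever_paddle (a point): centre of the top face of the red paddle (50 mm along the lever, 46 mm wide, 10 mm thick), 165 mm along the long arm from the pivot and 5 mm above the arm's centre line. At rest 168 mm above the bench, 138 mm from the pivot towards -x; fully pressed about 29 mm and 158 mm (an arc). Pressing takes 4 to 8 N at first, falling to 1 to 4 N; at the stop it rises hard
- cover: heavy steel cover, 148 x 108 x 18 mm, about 2.2 kg, yellow front edge; origin on its hinge line, mid-width, at its underside, 180 mm from the pivot on the +x side and 71.5 mm above the bench. Level when shut, turned about 0.40 rad when the lever is fully pressed; falls shut if the lever is let go
- cover_lip (a point): middle of the lower front edge of the cover (the free edge towards the lever), 72 mm above the bench when shut and about 128 mm when the lever is fully pressed
- white_bottle: loose white plastic bottle with a black cap, 60 mm diameter, 150 mm tall, to be left alone; origin at the centre of its underside
- amber_bottle: loose amber bottle with a white cap, 56 mm diameter, 130 mm tall, to be left alone; origin at the centre of its underside
- beaker: loose empty glass beaker, 66 mm diameter, 90 mm tall, to be left alone; origin at the centre of its underside

How it is judged:
By the outcome, as a careful person would: the job done as asked, in the order asked, and still so for the second after the job is handed in, while the arm keeps its last pose, push and grip.
It also fails if it takes over 35 s, if anything falls off the work surface, if the arm or the gripper's body presses on something with over 40 N, if the wrist force passes 120 N, or if a joint passes its speed limit or range.

## Working session

There is one attempt and no reset: what is moved stays moved. The work goes in short steps, Python scripts to look and compute and a tool call to move; the robot and the scene stay as the last step left them, time stands still between calls to the robot, and variables do not carry over. Pictures are saved under pics/ and viewed, about 8 in all and at most 12, crops included, and the job is handed in when it is done.

Besides the shell and the picture viewer there is one more tool, called by a JSON object that holds its "api" and its "payload", one argument or row to a line. move_arm: Moves the arm, as the interface text tells. Its arguments: {"type":"object","properties":{"deltas":{"type":"array","items":{"type":"array"}},"jaw":{"type":"number"},"squeeze":{"type":"number"}},"required":["deltas"]}

```bash
mkdir -p pics; cat > h.py <<'E'
import numpy as np,cv2
from bench import r
from scipy.spatial.transform import Rotation as R
def cloud(n):
    s=r.sense();p,d=r.snapshot(n);c=r.get_calibration(n)
    f=200/np.tan(np.radians(c["fovy"]/2));v,u=np.mgrid[:400,:640]
    P=np.stack([(u-c["cx"])*d/f,(v-c["cy"])*d/f,d],-1)
    if n=="wrist":
        T=np.array(c["tool_from_camera"]);P=P@T[:3,:3].T+T[:3,3]
        A,t=R.from_euler("xyz",s["tcp_rot"],degrees=True).as_matrix(),s["tool_pos"]
    else:
        a=np.array(c["attitude"]);t=c["position"]
        A=a if a.shape==(3,3) else R.from_euler("xyz",a,degrees=True).as_matrix()
    P=P@A.T+np.array(t);P[d==0]=np.nan
    return p,P
E
python3 - <<'E'
from h import *
s=r.sense();print(s["tool_pos"],s["tcp_rot"],s["time"])
for n in("scene","side"):
    print(n,r.get_calibration(n))
    p,P=cloud(n);cv2.imwrite(f"pics/{n}0.png",p[:,:,::-1]);np.save(n+"P",P)
    q=p.astype(int);m=(q[...,0]>120)&(q[...,1]<70)&(q[...,2]<70)
    print(m.sum(),np.nanmedian(P[m],0),np.nanmin(P[m],0),np.nanmax(P[m],0))
E
```

```text
[5.99440977e+02 6.69625564e-02 2.30235407e+02] [-95.25598571  89.89270388 174.74437344] 0.0
scene {'fovy': 48.00180323737352, 'cx': 331.63343629466635, 'cy': 199.6124110674423, 'position': array([1075.06748431, -440.42303427,  601.4204134 ]), 'attitude': array([-124.89827166,   -0.32468062,   47.37188649])}
305 [464.70829724 277.95495114 173.59462123] [-1993.8783741     10.48197897   -63.69247768] [848.83457178 748.42862249 324.5588246 ]
side {'fovy': 57.91097722351113, 'cx': 322.7572502144081, 'cy': 199.27126439189922, 'position': array([297.30580375, 561.75116533, 730.39062344]), 'attitude': array([-136.78398078,    0.89156154, -153.4596188 ])}
434 [441.07911669 269.63856701 170.6412627 ] [ 415.46571852 -609.81396432 -354.10215037] [1795.33358278  292.93954363  180.45015377]
```

View pics/scene0.png

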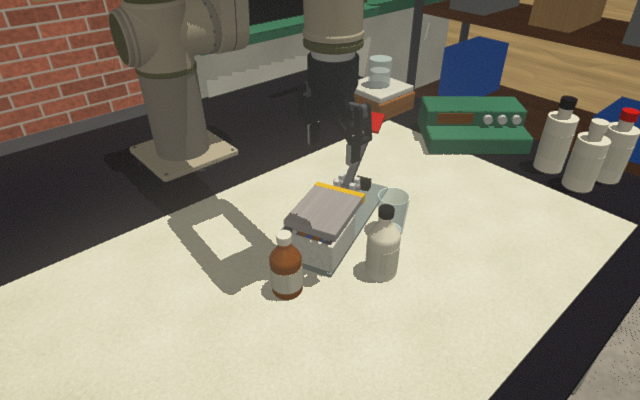

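View pics/side0.png

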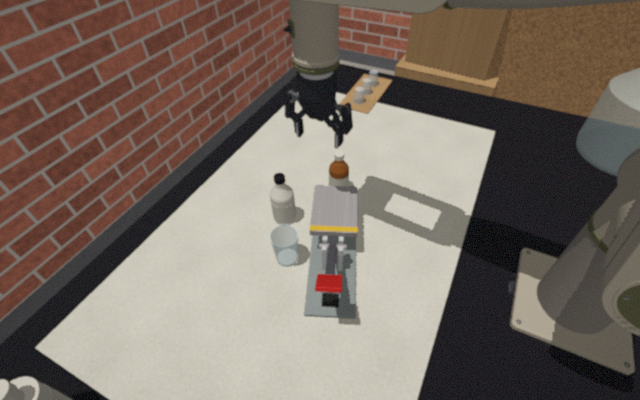

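The side view shows the paddle at (329,283), the yellow edge at (333,229), the cover at (334,207), the beaker at (286,245), the white bottle at (283,200) and the amber bottle at (339,170). The scene view agrees. Next I fit the station frame.

```bash
python3 - <<'E'
from h import *
p=cv2.imread("pics/side0.png")[:,:,::-1].astype(int);P=np.load("sideP.npy")
v,u=np.mgrid[:400,:640]
def box(a,b,c,d):return (u>=a)&(u<=b)&(v>=c)&(v<=d)
red=(p[...,0]>120)&(p[...,1]<70)&(p[...,2]<70)&box(305,355,265,300)
yel=(p[...,0]>150)&(p[...,2]<90)&(p[...,1]>100)&box(300,365,218,240)
cov=box(318,352,190,222)
for n,m in(("red",red),("yel",yel),("cov",cov)):
    Q=P[m];Q=Q[~np.isnan(Q).any(1)];md=np.median(Q,0);Q=Q[np.linalg.norm(Q-md,axis=1)<90];c=Q.mean(0)
    w,V=np.linalg.eigh(np.cov((Q-c).T))
    print(n,len(Q),"mean",c.round(1),"min",Q.min(0).round(),"max",Q.max(0).round(),"normal",V[:,0].round(2),"long",V[:,2].round(3),"sd",np.sqrt(w).round(1))
# base plate: z 6..14 near
m=(P[...,2]>5)&(P[...,2]<15)&box(295,365,225,320)
Q=P[m][:,:2].astype(np.float32);print("plate",cv2.minAreaRect(Q),len(Q))
m=(P[...,2]>76)&(P[...,2]<100)&box(300,365,180,235)
Q=P[m][:,:2].astype(np.float32);print("cover",cv2.minAreaRect(Q),len(Q))
for n,b,z in(("beaker",box(270,300,225,266),20),("white",box(268,298,172,224),20),("amber",box(326,352,150,186),20)):
    Q=P[b];Q=Q[Q[:,2]>z];print(n,np.median(Q,0).round(),np.percentile(Q,2,0).round(),np.percentile(Q,98,0).round())
E
```

```text
red 423 mean [441.  268.6 169. ] min [415. 237. 153.] max [469. 293. 180.] normal [-0.17  0.43 -0.89] long [ 0.306 -0.835 -0.458] sd [ 1.9 12.7 15.3]
yel 177 mean [513.4  96.   87.9] min [463.  71.  85.] max [563. 121.  91.] normal [ 0.03 -0.07  1.  ] long [-0.922 -0.388 -0.001] sd [ 1.   3.2 30.9]
cov 1148 mean [540.3  32.2  87.5] min [484. -35.  84.] max [601.  96.  91.] normal [0. 0. 1.] long [-0.413  0.911 -0.   ] sd [ 1.1 24.3 30.8]
plate ((504.37890625, 164.78543090820312), (141.76220703125, 211.31959533691406), 23.046903610229492) 2478
cover ((541.3311157226562, 33.53949737548828), (108.95935821533203, 160.0709991455078), 22.63325309753418) 2217
beaker [608. 162.  62.] [576. 133.  23.] [636. 194.  89.]
white [666.  69.  89.] [647.  42.  23.] [695.  85. 149.]
amber [587. -91.  82.] [ 567. -114.   31.] [618. -31. 129.]
```

```bash
cat >> h.py <<'E'
piv=np.array([500,129.]);yaw=np.radians(-67.2)
X=np.array([np.cos(yaw),np.sin(yaw)]);Y=np.array([-X[1],X[0]])
def go(th,s=165,a=11,dz=0):
    th=float(th);x=-s*np.cos(th)+5*np.sin(th);z=78+s*np.sin(th)+5*np.cos(th)+a*np.tan(abs(th))+dz
    return np.r_[piv+x*X,z]
def delta(t,s=None):
    s=s or r.sense();A=R.from_euler("xyz",s["tcp_rot"],degrees=True).as_matrix()
    return (A.T@(np.array(t)-s["tool_pos"])).round(1)
def stat(s=None):
    s=s or r.sense();A=R.from_euler("xyz",s["tcp_rot"],degrees=True).as_matrix();d=s["tool_pos"][:2]-piv
    return "t",s["time"],"station xyz",np.round([d@X,d@Y,s["tool_pos"][2]],1),"toolyaw rel",round(float(np.degrees(np.arctan2(A[1,1],A[0,1])-yaw)),1),"F",np.round(s["ft_force"],1),"gap",s["finger_gap"]
E
python3 - <<'E'
from h import *
s=r.sense();print(R.from_euler("xyz",s["tcp_rot"],degrees=True).as_matrix().round(3))
t=go(.55);t[2]=230;print(t,delta(t),stat())
E
```

```text
[[-0.002  1.    -0.   ]
 [ 0.    -0.    -1.   ]
 [-1.    -0.002 -0.   ]]
[446.50226812 256.26607507 230.        ] [   0.6 -153.  -256.2] ('t', 0.1, 'station xyz', array([157.4,  41.8, 230.4]), 'toolyaw rel', 67.2, 'F', array([ 0.3,  0. , -0.3]), 'gap', 85.58764967298845)
```

{"api": "move_arm", "payload": {
  "deltas": [
    [[0, -20, -35], -3],
    [[0, -45, -75], -7],
    [[0, -70, -117], -11],
    [[0, -95, -160], -15],
    [[0, -120, -200], -19],
    [[0, -140, -235], -22.8],
    [[0, -153, -256], -22.8],
    [[0, -153, -256], -22.8],
    [[0, -153, -256], -22.8]
  ],
  "jaw": -1
}}

```text
time: 1.23
tool_pos: [446.7, 255.6, 230.4]
tcp_rot: [-99.5, 89.9, -166.7]
ft_force: [-0.4, -0.3, -0.6]
finger_gap: -0.2
```

```bash
python3 - <<'E'
from h import *
print(stat())
p,P=cloud("wrist");q=p.astype(int)
m=(q[...,0]>100)&(q[...,1]<70)&(q[...,2]<70)&(abs(P[...,2]-168)<25)
Q=P[m];Q=np.c_[(Q[:,:2]-piv)@X,(Q[:,:2]-piv)@Y,Q[:,2]]
c=Q.mean(0);w,V=np.linalg.eigh(np.cov((Q-c).T))
print(len(Q),c,np.percentile(Q,1,0),np.percentile(Q,99,0),V[:,0])
p2,_=cloud("side")
cv2.imwrite("pics/w1.png",np.vstack([p,p2])[:,:,::-1][::1] if 0 else cv2.resize(np.hstack([p,p2])[:,:,::-1],(800,250)))
E
```

```text
('t', 1.225, 'station xyz', array([-1.374e+02, -1.000e-01,  2.304e+02]), 'toolyaw rel', 90.0, 'F', array([-0.4, -0.3, -0.6]), 'gap', -0.2377281097237155)
2225 [-153.93250514    4.61173552  172.81232247] [-168.83328965  -18.03193204  159.51032917] [-130.88828532   25.56042816  180.4672173 ] [-0.44689424 -0.01159296 -0.89451168]
```

View pics/w1.png

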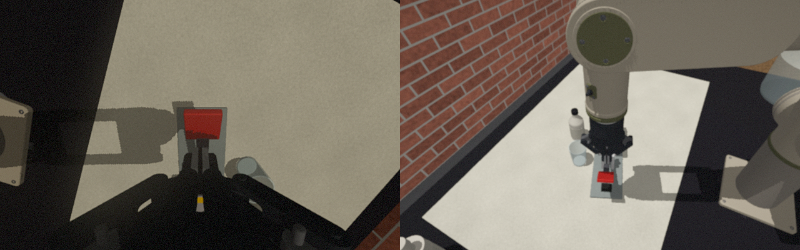

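The wrist view shows the red paddle at about (203,124) in the combined picture. It lies about 8 mm farther out and 3 mm to the +y side than I assumed, so I shift the pivot estimate.

```bash
sed -i 's/^piv=.*;yaw/piv=np.array([499.7,136.5]);yaw/' h.py; python3 - <<'E'
from h import *
print(stat(), delta(go(.55,dz=12)))
b=go(.55)
for th in np.linspace(.5,-.35,9): print(round(th,2),go(th).round(0),delta(go(th)))
E
```

```text
('t', 1.325, 'station xyz', array([-129.9,   -2.6,  230.4]), 'toolyaw rel', 89.9, 'F', array([ 0.2, -0. ,  0.6]), 'gap', -0.26664005971670435) [43.2  2.7 -8.1]
0.5 [445. 268. 168.] [ 62.9   2.7 -12.5]
0.39 [441. 275. 150.] [ 80.    2.7 -20.5]
0.29 [439. 281. 133.] [ 97.6   2.8 -26.9]
0.18 [437. 285. 115.] [115.8   2.8 -31.4]
0.08 [436. 288.  96.] [134.3   2.8 -34.2]
-0.03 [436. 289.  78.] [152.3   2.9 -35.1]
-0.14 [436. 288.  62.] [168.6   2.9 -34.1]
-0.24 [437. 285.  46.] [184.7   2.9 -31.3]
-0.35 [439. 281.  30.] [200.3   3.  -26.7]
```

Approach first, then press to about a third of the arc, and check.

{"api": "move_arm", "payload": {
  "deltas": [
    [[20, 2, -5], 0],
    [[43, 3, -8], 0],
    [[55, 3, -10], 0],
    [[63, 3, -12.5], 0],
    [[71, 3, -17], 0],
    [[80, 3, -20.5], 0],
    [[89, 3, -24], 0],
    [[98, 3, -27], 0],
    [[98, 3, -27], 0]
  ]
}}

```text
time: 2.45
tool_pos: [439.9, 282.2, 133.7]
tcp_rot: [152.8, 89.9, 85.5]
ft_force: [-0.9, 3.0, 5.9]
finger_gap: 0.2
```

```bash
python3 - <<'E'
from h import *
print(stat())
p,P=cloud("wrist");p2,P2=cloud("side")
cv2.imwrite("pics/w2.png",np.vstack([p[150:400,150:550],p2[150:350,180:580]])[:,:,::-1])
t=r.sense()
for th in np.linspace(.29,-.35,9): print(round(th,2),delta(go(th),t))
E
```

```text
('t', 2.45, 'station xyz', array([-157.4,    1.4,  133.7]), 'toolyaw rel', 89.9, 'F', array([-0.9,  3. ,  5.9]), 'gap', 0.24042771265898494)
0.29 [ 0.8 -1.5  0.6]
0.21 [14.5 -1.5 -3.1]
0.13 [28.3 -1.5 -5.7]
0.05 [42.3 -1.6 -7.2]
-0.03 [55.7 -1.6 -7.7]
-0.11 [68.  -1.6 -7.2]
-0.19 [80.2 -1.6 -5.6]
-0.27 [92.2 -1.6 -3. ]
-0.35 [104.   -1.6   0.7]
```

View pics/w2.png

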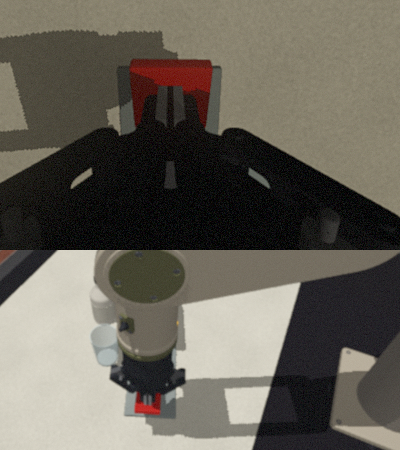

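The fingertips are centred on the paddle (tips at about (170,100)) with 6 N of upward force, as expected. I carry on to just short of the stop.

{"api": "move_arm", "payload": {
  "deltas": [
    [[8, -1, -2], 0],
    [[17, -1, -3.5], 0],
    [[28, -1, -5.7], 0],
    [[42, -1, -7.2], 0],
    [[56, -1, -7.7], 0],
    [[68, -1, -7.2], 0],
    [[80, -1, -5.6], 0],
    [[89, -1, -4], 0],
    [[95, -1, -3], 0],
    [[97, -1, -3], 0],
    [[97, -1, -3], 0]
  ]
}}

```text
time: 3.92
tool_pos: [438.6, 284.9, 37.7]
tcp_rot: [127.0, 89.8, 59.8]
ft_force: [-0.8, 3.8, 4.0]
finger_gap: -0.1
```

```bash
python3 - <<'E'
from h import *
print(stat(),r.sense()["wrist_torque"])
E
```

```text
('t', 3.925, 'station xyz', array([-160.5,    1.2,   37.7]), 'toolyaw rel', 89.9, 'F', array([-0.8,  3.8,  4. ]), 'gap', -0.05154470687198502) [ 0.48147866  0.22541982 -0.04496612]
```

{"api": "move_arm", "payload": {
  "deltas": [
    [[1.5, 0, 0.3], 0],
    [[3, 0, 0.6], 0],
    [[3.5, 0, 0.8], 0],
    [[3.5, 0, 0.8], 0]
  ]
}}

```text
time: 4.42
tool_pos: [439.0, 284.1, 34.1]
tcp_rot: [123.8, 89.8, 56.5]
ft_force: [-1.2, 1.9, 3.8]
finger_gap: -0.3
```

{"api": "move_arm", "payload": {
  "deltas": [
    [[1, 0, 0], 0],
    [[1.5, 0, 0], 0],
    [[1.5, 0, 0], 0]
  ]
}}

```text
time: 4.8
tool_pos: [439.2, 283.8, 32.6]
tcp_rot: [112.9, 89.9, 45.6]
ft_force: [0.1, 0.9, 4.8]
finger_gap: 0.3
```

{"api": "move_arm", "payload": {
  "deltas": [
    [[1, 0, 0], 0],
    [[1.5, 0, 0], 0],
    [[1.5, 0, 0], 0]
  ]
}}

```text
time: 5.18
tool_pos: [439.3, 283.4, 31.1]
tcp_rot: [97.1, 89.9, 29.8]
ft_force: [-1.0, 0.4, 4.8]
finger_gap: 0.1
```

{"api": "move_arm", "payload": {
  "deltas": [
    [[1, 0, 0], 0],
    [[1, 0, 0], 0],
    [[1, 0, 0], 0]
  ]
}}

```text
time: 5.55
tool_pos: [439.5, 283.1, 30.2]
tcp_rot: [85.0, 89.9, 17.7]
ft_force: [-1.7, -0.0, 6.6]
finger_gap: -0.1
```

{"api": "move_arm", "payload": {
  "deltas": [
    [[1, 0, 0], 0],
    [[1, 0, 0], 0],
    [[1, 0, 0], 0]
  ]
}}

```text
time: 5.92
tool_pos: [439.7, 283.2, 29.8]
tcp_rot: [81.0, 89.9, 13.7]
ft_force: [-2.9, 1.4, 11.1]
finger_gap: 0.0
```

```bash
python3 - <<'E'
from h import *
print(stat())
p,P=cloud("scene");np.save("P3",P);cv2.imwrite("pics/s3.png",cv2.resize(p[140:300,230:430],(800,640))[:600,:,::-1])
E
```

```text
('t', 5.925, 'station xyz', array([-158.4,    1.5,   29.8]), 'toolyaw rel', 89.9, 'F', array([-2.9,  1.4, 11.1]), 'gap', 0.008246397279151198)
```

View pics/s3.png

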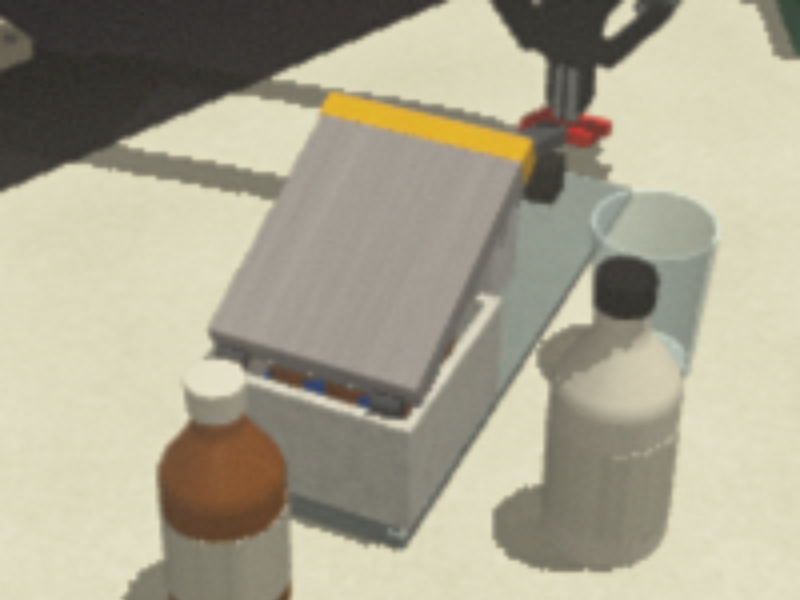

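The cover is up (yellow edge at (430,125) in the crop) and the bottles and beaker are standing. The force is rising hard, which fits the stop. I press slightly more for margin and measure the cover's tilt.

{"api": "move_arm", "payload": {
  "deltas": [
    [[1, 0, 0], 0],
    [[1, 0, 0], 0],
    [[1, 0, 0], 0],
    [[1, 0, 0], 0]
  ]
}}

```text
time: 6.48
tool_pos: [439.8, 283.1, 29.7]
tcp_rot: [78.0, 89.9, 10.7]
ft_force: [-5.3, -0.1, 13.2]
finger_gap: -0.2
```

```bash
python3 - <<'E'
from h import *
print(stat())
for k in range(2):
    P=np.load("P3.npy") if k==0 else cloud("scene")[1]
    Q=P[178:226,300:340].reshape(-1,3);Q=Q[~np.isnan(Q).any(1)]
    c=np.median(Q,0);Q=Q[np.linalg.norm(Q-c,axis=1)<60];w,V=np.linalg.eigh(np.cov((Q-Q.mean(0)).T))
    n=V[:,0];print("tilt rad",np.arccos(abs(n[2])),np.sqrt(w),"max z",np.nanmax(P[150:200,300:368][...,2]*(np.abs(P[150:200,300:368][...,1]-90)<60)))
print(stat())
E
```

```text
('t', 6.475, 'station xyz', array([-158.4,    1.6,   29.7]), 'toolyaw rel', 89.9, 'F', array([-5.3, -0.1, 13.2]), 'gap', -0.20386140253805357)
tilt rad 0.4000244890628017 [ 1.20036418 21.74103434 30.62418072] max z 146.12607286395655
tilt rad 0.3992522118607451 [ 1.2212758  21.67851727 30.70910829] max z 146.18221145085715
('t', 6.525, 'station xyz', array([-158.4,    1.6,   29.7]), 'toolyaw rel', 89.9, 'F', array([-5.3, -0.8, 12.9]), 'gap', -0.3505891575664991)
```

The cover tilt is 0.40 rad and does not change with more push, and the force is about 13 N and steady. The lever is on the stop.

```bash
python3 -c "
from h import *
print(r.hand_in(),stat())"
```

```text
the job is handed in; nothing more can be done
the job is handed in; nothing more can be done
```

The red paddle is pressed down onto the stop with shut fingertips, and I handed the job in with the arm still holding it there and the cover up.

- **Cover:** it measured 0.40 rad of tilt against the 0.40 rad expected, and a little more push did not change that. The highest point in the front-edge area read about 146 mm, roughly what a lip at 128 mm under an 18 mm cover should give.
- **Press force:** it rose from about 4 N to a steady 13 N at the end, and the tip stopped moving down at a height of about 30 mm. The wrist force readings stayed below about 15 N.
- **Other objects:** in the last picture, taken just before the final small push, both bottles and the beaker were standing. I did not measure their positions again.
- **Time:** about 6.5 s of the 35 s allowed.
- **Disagreement:** my first estimate of the paddle's position, from the side camera, was about 8 mm off from the wrist view. I corrected for this before touching the lever.
- **After hand-in:** the hand-in call blocked further readings, so I have no measurements from after that point.

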